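Lock the vial rack into its docking cradle

ROBOT

A 6-joint arm with a two-finger parallel gripper is mounted at the origin on the work surface. World frame = base frame: x ahead of the robot, y to its left, z up, the work surface at z = 0. Lengths are in m, angles in rad, forces in N, time in s.
With the tool pointing down it reaches from about 0.3 to 0.775 m from the base axis. Payload 14.6 kg.
Tool frame: the origin (TCP) lies between the finger pads; the fingertips stand 19 mm ahead of it and the grasp point (between the pads) is the TCP (ctrl.finger_overhang is the distance from the TCP to the fingertips, in m); z points along the fingers, y is the direction in which the jaws open and shut (so a half turn about z gives the same grasp; the last joint's range is limited). The gripper opens to 94 mm and grips with 3 to 60 N. Pads are 16 mm wide; open, the fingers measure 119 mm over their backs; the gripper's body (75 mm by 177 mm) begins 78 mm behind the grasp point.
Start: joints at [-1.285, 0.3, 1.521, -0, 1.321, -0.067], TCP at [0.19, -0.516, 0.224] pointing down, gripper open.
Joint ranges: [-3.03, 3.03], [-0.79, 2.21], [0.23, 2.52], [-1.04, 4.18], [0, 3.07], [-2.55, 2.55]. Speed limits (rad/s): [2.22, 2.22, 2.57, 3.14, 3.14, 3.14].

INTERFACE

Orientations are given as [roll, pitch, yaw] about the fixed x, y, z axes, in that order (R = Rz(yaw) Ry(pitch) Rx(roll)).
In Python, from station import ctrl gives the robot as it stands.
- The arm moves only by the tool send_rows, never from a script. Its argument "series" is a list of rows, each a list of 7 numbers: the turn, a rotation vector about the tool's x, y, z in degrees, then the shift along the tool's x, y, z in m, then the gripper's target within -1 to 1 (fully open at 1, half-way at 0, shut at -1). A call has 1 to 8 rows; each row is the pose to reach, as a shift and turn from the pose commanded when the call began, along the tool's axes at that moment; what a row does not reach only later rows make up. A row lasts 1/10 s, in which the tool goes at most 50 mm and 8.59 degrees, less where a joint would pass 70% of its speed; a pose out of reach is approached as far as the arm can. A call with a gripper value outside its range is refused whole. The fingers move at their own pace and stop on an object; "force" is the grip in N (left out, the last holds). Time passes only in rows, so rows that repeat a pose let the fingers close. It gives the time, the measured TCP pose, the force and the opening at its end, in the units of the state.
- ctrl.get_obs(): the state, without advancing time (a new reading comes with each control period).
- ctrl.camera(name): name is "side" or "top"; returns a dict with "pixels" (384x512x3 uint8, red, green, blue), "z_map" (384x512 float32, m along the optical axis (not along the pixel's ray), 0 where there is no reading), "fov_y" (degrees; the focal length in pixels is half the picture's height over the tangent of half this angle, whatever the lens; pixels are square), "cx", "cy" (the principal point, pixels), "R" (3x3) and "t" (3): a world point X has camera coordinates R X + t. Camera axes: x right, y down, z forward; pixel columns grow to the right and rows downward; lengths in m; the calibration is good to about 2 mm. A picture is of the moment at which its call begins.
- ctrl.hand_in(): hands the job in, once; it reports no verdict.
The state is a dict: "time_s": time; "qpos": joint angles; "joint_vel": joint speeds; "tau": joint torques, N m; "ee_pos": TCP position; "eef_rot": TCP orientation; "force": force on the tool from outside, world axes, zero at the start; "moment": the same for the moment, N m; "grip_width": finger opening in m.
Only numpy, scipy, OpenCV 4.12 (cv2) and the standard library are available. Lean on these libraries where they do the work, as an engineer would, in place of code of your own. Each camera call takes 0.05 s, during which the arm holds its last target.

TASK

Two docking cradles stand open on the laboratory bench, and only one of them holds a rack of capped vials. Swing the blue keeper bar of that loaded cradle fully shut across its open front until it snaps home into its detent, then let go. Leave the empty cradle's keeper as it is and do not disturb the vial rack.

Things in the scene. Friction and masses are not known exactly. Their poses are not given: they have to be found in the camera images.
- keeper_loaded (a joint): Vertical hinge of the loaded cradle's keeper bar, at the left end of its front seen from the robot. Rad: 0 = shut against the back stop, grows as the bar swings out towards the robot, 1.7 = end; starts at 0.7 to 1.3. Light friction (under 1 N at the knob): stays where left. Below 0.11 a sprung ball resists (3 N at the knob); below 0.045 it snaps to 0, above it springs back. Closes anticlockwise from above.
- knob_loaded (a point): On the axis of the orange knob post on the loaded cradle's bar, 90 mm above the bench. Post: round, 14 mm across, 60 to 106 mm above the bench. Blue bar: 10 mm thick, 180 mm long, 46 to 60 mm above the bench. Axes turn with the bar: z up, y along it to the hinge axis (135 mm away), x square to it, the way it moves to close. Shut, the post's axis is 16 mm in front of the rack.
- vial_rack: White rack of 15 orange-capped vials, loose in the loaded cradle, 80 (x) by 126 (y) by 60 mm high, 0.3 to 0.65 kg. Origin: centre of its underside, 6 mm above the bench; x to the cradle's back, y to its hinge side, z up. Cap tops 66 mm above the bench; grey cradle walls 40 mm; steel back stop, at the front right corner, 60 mm.
- knob_spare (a point): The same point on the orange knob post of the empty cradle's keeper bar, which also stands open. The two cradles and bars are alike; the cradles are fixed to the bench. This bar is to stay where it is.
Not all that is in view belongs to the job. What is shaped like the part that bears keeper_loaded but green or red is not meant. Of the things shaped like the vial_rack, the white one is meant.

How it is judged:
By the outcome, as a careful person would: the job done as asked, in the order asked, and still so for the second after the job is handed in, with the robot touching nothing.
It also fails if it takes over 32 s, if anything falls off the work surface, if the arm or the gripper's body presses on something with over 40 N, if the wrist force passes 120 N, or if a joint passes its speed limit or range.

## Working session

There is one attempt and no reset: what is moved stays moved. The work goes in short steps, Python scripts to look and compute and a tool call to move; the robot and the scene stay as the last step left them, time stands still between calls to the robot, and variables do not carry over. Pictures are saved under pics/ and viewed, and the job is handed in when it is done.

Besides the shell and the picture viewer there is one more tool, called after "Call:" in YAML: its name, and indented under it one key for each argument. send_rows: Moves the arm, as the interface text tells. Its arguments: {"type":"object","properties":{"series":{"type":"array"},"force":{"type":"number"}},"required":["series"]}

```bash
mkdir -p pics; ls; cat > h.py <<'E'
from station import ctrl
import numpy as np, cv2
def cam(n):
    c=ctrl.camera(n); c['f']=c['pixels'].shape[0]/2/np.tan(np.radians(c['fov_y'])/2); return c
def save(c,p): cv2.imwrite('pics/'+p,c['pixels'][:,:,::-1])
def ray(c,u,v,z):
    d=np.array([(u-c['cx'])/c['f'],(v-c['cy'])/c['f'],1.]); R=np.array(c['R']);o=-R.T@c['t'];d=R.T@d
    return o+d*(z-o[2])/d[2]
def proj(c,X):
    p=np.array(c['R'])@X+c['t']; return p[:2]/p[2]*c['f']+[c['cx'],c['cy']]
E
python3 - <<'E'
from h import *
import pickle
for n in('top','side'):
    c=cam(n); save(c,n+'0.png'); pickle.dump(c,open(n+'0.pkl','wb')); print(n,c['fov_y'],c['cx'],c['cy'],-np.array(c['R']).T@c['t'], [k for k in c])
print(ctrl.get_obs())
E
```

```text
pics
top 47.03536904069083 257.450856605477 194.88505211238743 [0.44324227 0.09853648 1.53706099] ['pixels', 'z_map', 'fov_y', 'cx', 'cy', 'R', 't', 'f']
side 42.981162900367416 258.89914607132164 187.36164707466938 [0.42297544 1.15992832 0.97156106] ['pixels', 'z_map', 'fov_y', 'cx', 'cy', 'R', 't', 'f']
{'time_s': 0.1, 'qpos': array([-1.28460352e+00,  3.00398191e-01,  1.52150649e+00, -2.85878879e-05,
        1.32065816e+00, -6.65849051e-02]), 'joint_vel': array([-0.00045872,  0.00211221, -0.00044365,  0.00028099, -0.0001822 ,
        0.00076499]), 'tau': array([ 5.58056240e-05, -5.32649302e+01, -3.53286803e+01,  7.09277205e-02,
        2.35201127e-02, -6.14420105e-05]), 'ee_pos': array([ 0.18996969, -0.51593607,  0.22395786]), 'eef_rot': array([-3.14062277e+00, -3.69223364e-05,  3.52784784e-01]), 'force': array([-0.3010929 ,  0.23133656, -0.14917968]), 'moment': array([-0.01739935,  0.0127713 ,  0.04546589]), 'grip_width': 0.09388237696012068}
```

View pics/top0.png

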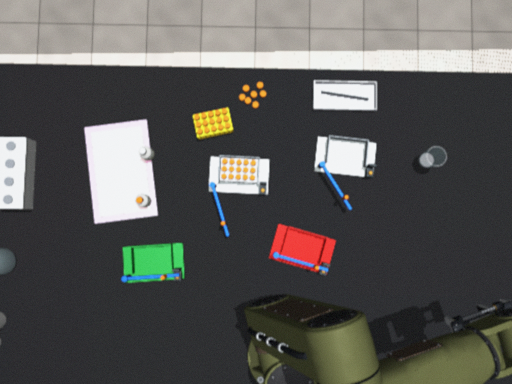

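View pics/side0.png

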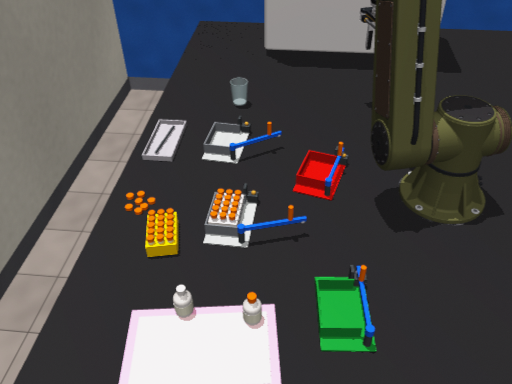

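Top view: candidates for the cradle are loaded grey/white (239,172), empty grey/white (345,157), green (153,262) and red (302,247). The yellow rack at (212,123) is loose and not in a cradle. The cradle at (239,172), with the white rack and 15 caps, fits. I'll confirm with a crop and measure.

```bash
python3 - <<'E'
from h import *
import pickle
t=pickle.load(open('top0.pkl','rb'));s=pickle.load(open('side0.pkl','rb'))
a=cv2.resize(t['pixels'][140:250,195:285],None,fx=4.4,fy=4.4,interpolation=cv2.INTER_CUBIC)
b=cv2.resize(s['pixels'][175:255,195:320],None,fx=3.2,fy=4.4*110/80*80/110,interpolation=cv2.INTER_CUBIC)
b=cv2.resize(s['pixels'][175:255,195:320],(400,256),interpolation=cv2.INTER_CUBIC)
W=np.zeros((484,800,3),np.uint8);W[:,:396]=a[:,:396];W[:256,400:]=b
cv2.imwrite('pics/crop.png',W[:,:,::-1])
def blobs(c,lo,hi,nm):
    h=cv2.cvtColor(c['pixels'],cv2.COLOR_RGB2HSV);m=cv2.inRange(h,lo,hi)
    n,l,st,ce=cv2.connectedComponentsWithStats(m)
    for i in range(1,n):
        if st[i,4]>=6: print(nm,st[i],ce[i].round(1))
blobs(t,(3,150,80),(18,255,255),'T or');blobs(t,(103,150,80),(118,255,255),'T bl')
blobs(s,(3,150,80),(18,255,255),'S or');blobs(s,(103,150,80),(125,255,255),'S bl')
E
```

```text
T or [256  81   8   8  34] [259.6  84.6]
T or [242  85   8   7  34] [245.6  88. ]
T or [239  91  19  14  89] [247.6  97. ]
T or [259  90   8   8  34] [262.6  93.4]
T or [252 101   7   8  32] [255.2 104.2]
T or [196 113   3   7  12] [196.8 116.2]
T or [216 113   4   3   7] [217.3 113.7]
T or [209 114   4   3   7] [210.3 115.1]
T or [202 116   4   3   8] [203.8 116.8]
T or [204 123   3   3   7] [205.1 124. ]
T or [210 122   4   2   6] [211.5 122.3]
T or [199 131   3   3   6] [200.  132.2]
T or [343 195   6   4  17] [345.8 196.8]
T or [137 197   6   6  20] [139.4 199.8]
T or [220 222   6   4  16] [222.1 223.1]
T or [314 264   5   7  20] [315.8 267.4]
T or [161 275   5   5  15] [163.3 276.8]
T bl [319 163  25  35 142] [332.9 181.9]
T bl [210 183  15  37 161] [217.4 202.2]
T bl [343 200   9  10  52] [347.4 204.3]
T bl [223 225   7  12  51] [226.  230.8]
T bl [274 253  39  14  74] [291.5 259.4]
T bl [320 266   9   6  30] [323.7 268.3]
T bl [167 273  13   4  39] [173.1 274.7]
T bl [121 275  40   8 122] [137.3 277.3]
S or [267 121   5  14  63] [269.  127.4]
S or [337 141   7  16  63] [339.8 148. ]
S or [210 188  15  30 186] [216.9 202.4]
S or [220 189  13  30 175] [225.9 203.3]
S or [229 189  13  31 177] [234.7 203.9]
S or [134 190  22  25 269] [142.4 202.3]
S or [126 192   8   8  54] [129.6 195.6]
S or [124 203   9   8  57] [128.5 206.7]
S or [288 205   6  16  80] [290.3 211.7]
S or [147 209   9  34 206] [151.  225.3]
S or [157 209   8  33 201] [160.4 224.6]
S or [166 208   8  33 193] [169.6 223.7]
S or [359 265   8  16  86] [362.5 272.2]
S or [247 292  10  11  92] [251.5 296.8]
S bl [ 113    0  151   78 6708] [171.2  28.8]
S bl [ 440    0   72   31 2048] [477.6  14.7]
S bl [230 130  52  21 267] [254.2 140. ]
S bl [343 147   2   5   6] [343.2 148.8]
S bl [325 156  17  31 130] [332.2 171.7]
S bl [237 216  70  18 430] [269.7 223.7]
S bl [356 265   5  12  34] [357.9 269.5]
S bl [359 281  17  57 329] [366.3 311.9]
```

View pics/crop.png

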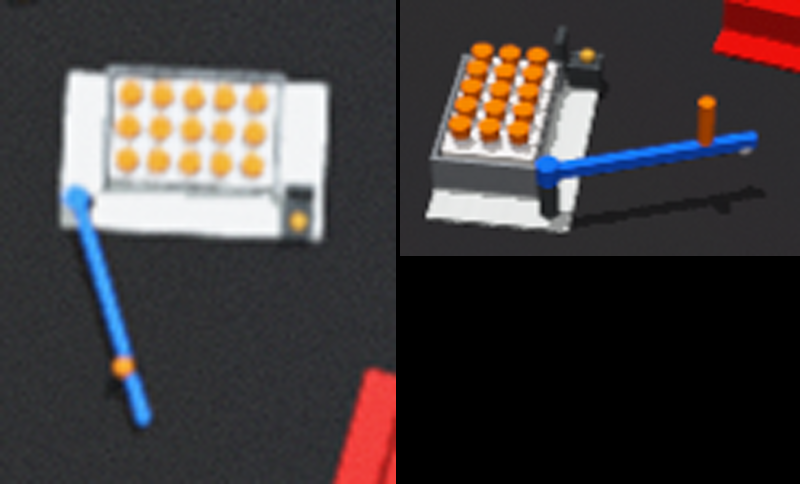

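The crop confirms it: white rack with 15 caps, and the bar runs from the hinge at about (212,185) to the orange post at (222.5,223). Now computing geometry.

```bash
python3 - <<'E'
from h import *
import pickle
from scipy.optimize import least_squares
t=pickle.load(open('top0.pkl','rb'));s=pickle.load(open('side0.pkl','rb'))
def sat(c,u0,v0,u1,v1,lo,hi):
    h=cv2.cvtColor(c['pixels'],cv2.COLOR_RGB2HSV);m=cv2.inRange(h,lo,hi)[v0:v1,u0:u1]
    vv,uu=np.nonzero(m);return uu+u0,vv+v0
# knob: top centre in top view
u,v=sat(t,216,217,230,228,(3,120,80),(22,255,255));print('ktop px',u.mean(),v.mean(),len(u))
K=ray(t,u.mean(),v.mean(),.100);print('K top',K)
u,v=sat(s,284,200,298,225,(3,120,80),(22,255,255));
for z in (.083,.09):print('side',u.mean(),v.mean(),ray(s,u.mean(),v.mean(),z), 'proj106/60',proj(s,np.r_[K[:2],.106]),proj(s,np.r_[K[:2],.06]),v.min(),v.max())
u,v=sat(t,205,178,232,240,(100,120,80),(125,255,255))
P=np.array([ray(t,a,b,.060) for a,b in zip(u,v)])[:,:2]
d=np.linalg.svd(P-P.mean(0))[2][0]; d*=np.sign(d[0]); pr=(P-P.mean(0))@d
print('bar dir to hinge',d,np.degrees(np.arctan2(d[1],d[0])),'ends',P.mean(0)+d*pr.max(),P.mean(0)+d*pr.min(),np.ptp(pr))
k=P.mean(0)+d*((K[:2]-P.mean(0))@d);print('hinge est from knob',K[:2]+d*.135)
# caps
u,v=sat(t,217,155,260,186,(3,60,100),(30,255,255))
Q=np.array([ray(t,a,b,.066) for a,b in zip(u,v)])[:,:2].astype(np.float32)
print('rack',cv2.minAreaRect(Q))
cp=sat(t,205,150,275,200,(0,0,120),(180,255,255))
Q=np.array([ray(t,a,b,.004) for a,b in zip(*cp)])[:,:2].astype(np.float32);r=cv2.minAreaRect(Q);print('plate',r,cv2.boxPoints(r))
E
```

```text
ktop px 222.16666666666666 223.11111111111111 18
K top [0.44453553 0.21226289 0.1       ]
side 290.3292682926829 211.5121951219512 [0.44636719 0.20526082 0.083     ] proj106/60 [291.16906072 206.95495887] [290.58480157 219.60026808] 204 220
side 290.3292682926829 211.5121951219512 [0.44618291 0.2127816  0.09      ] proj106/60 [291.16906072 206.95495887] [290.58480157 219.60026808] 204 220
bar dir to hinge [0.94892156 0.31551209] 18.39173075658978 ends [0.57890535 0.25457661] [0.40181355 0.1956944 ] 0.18662428483388832
hinge est from knob [0.57263994 0.25485702]
rack ((0.6278733015060425, 0.1668177843093872), (0.11312344670295715, 0.06999091058969498), 88.3542709350586)
plate ((0.6065002083778381, 0.16668236255645752), (0.1544739007949829, 0.21282759308815002), 0.996013879776001) [[0.52742517 0.2717375 ]
 [0.5311247  0.05894205]
 [0.68557525 0.06162724]
 [0.6818757  0.27442268]]
```

Call:
send_rows:
  series:
    - [0, 0, -88, 0.325, -0.217, 0, -1]
    - [0, 0, -88, 0.325, -0.217, 0, -1]
    - [0, 0, -88, 0.325, -0.217, 0, -1]
    - [0, 0, -88, 0.325, -0.217, 0, -1]
    - [0, 0, -88, 0.325, -0.217, 0, -1]
    - [0, 0, -88, 0.325, -0.217, 0, -1]
    - [0, 0, -88, 0.325, -0.217, 0, -1]
    - [0, 0, -88, 0.325, -0.217, 0, -1]
  force: 20

```text
time_s: 0.9
ee_pos: [0.421, -0.1979, 0.2244]
eef_rot: [-3.142, -0.0, 1.56]
force: [0.1, -0.5, 0.4]
grip_width: 0.0334
```

Call:
send_rows:
  series:
    - [0, 0, -19, 0.438, 0.009, 0, -1]
    - [0, 0, -19, 0.438, 0.009, 0, -1]
    - [0, 0, -19, 0.438, 0.009, 0, -1]
    - [0, 0, -19, 0.438, 0.009, 0, -1]
    - [0, 0, -19, 0.438, 0.009, 0, -1]
    - [0, 0, -19, 0.438, 0.009, 0, -1]
    - [0, 0, -19, 0.438, 0.009, 0, -1]
    - [0, 0, -19, 0.438, 0.009, 0, -1]

```text
time_s: 1.7
ee_pos: [0.4349, 0.2016, 0.2244]
eef_rot: [-3.142, 0.0, 1.885]
force: [1.0, -1.4, 0.4]
grip_width: 0.0007
```

```bash
cat > st.py <<'E'
from h import *
o=ctrl.get_obs();p=o['ee_pos'];y=o['eef_rot'][2];print(o['time_s'],p,np.degrees(o['eef_rot']),o['grip_width'],o['force'],o['qpos'])
E
python3 st.py
```

```text
1.7 [0.43494385 0.20163957 0.22441543] [-1.79999045e+02  2.19741385e-03  1.07976283e+02] 0.0007022058643737345 [ 1.02308331 -1.44440734  0.3846549 ] [ 3.57706917e-01  1.42086155e-01  1.71372614e+00 -3.91622874e-05
  1.28579869e+00  4.39726082e-02]
```

Call:
send_rows:
  series:
    - [0, 0, 0, 0.038, 0.012, 0, -1]
    - [0, 0, 0, 0.038, 0.012, 0, -1]
    - [0, 0, 0, 0.038, 0.012, 0.04, -1]
    - [0, 0, 0, 0.038, 0.012, 0.08, -1]
    - [0, 0, 0, 0.038, 0.012, 0.11, -1]
    - [0, 0, 0, 0.038, 0.012, 0.13, -1]
    - [0, 0, 0, 0.038, 0.012, 0.13, -1]
    - [0, 0, 0, 0.038, 0.012, 0.13, -1]

```text
time_s: 2.5
ee_pos: [0.4354, 0.239, 0.095]
eef_rot: [3.142, 0.0, 1.884]
force: [1.4, -0.1, 0.9]
grip_width: 0.0002
```

```bash
python3 st.py; python3 - <<'E'
from h import *
c=cam('side');d=cam('top')
a=cv2.resize(c['pixels'][120:270,190:340],(400,400));b=cv2.resize(d['pixels'][140:290,170:320],(400,400))
cv2.imwrite('pics/a1.png',np.hstack([a,b])[:,:,::-1])
E
```

```text
2.5 [0.435409   0.23901913 0.0950449 ] [1.79998344e+02 3.72261502e-03 1.07944565e+02] 0.00022838829470992456 [ 1.38171826 -0.07359473  0.90913261] [ 4.28320437e-01  3.36173124e-01  1.80196434e+00 -8.04692531e-05
  1.00343395e+00  1.15171931e-01]
```

View pics/a1.png

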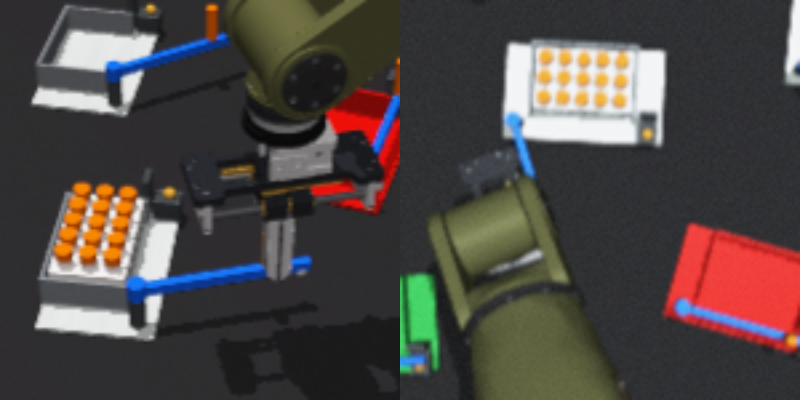

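```bash
cat > plan.py <<'E'
from h import *
import sys
H=np.array([.573,.2545])
def plan(phis,ss,z=0,p0=None,y0=None):
    o=ctrl.get_obs();p=o['ee_pos'] if p0 is None else p0;y=o['eef_rot'][2]if y0 is None else y0
    tx=np.array([np.cos(y),np.sin(y)]);ty=np.array([np.sin(y),-np.cos(y)])
    for f,s in zip(phis,ss):
        a=np.radians(f);d=np.array([np.cos(a),np.sin(a)]);x=np.array([d[1],-d[0]])
        T=H-.135*d-s*x; D=T-p[:2]
        print(f,s,'rot',round(-((f+90-np.degrees(y)+180)%360-180),1),'dx %.3f dy %.3f'%(D@tx,D@ty))
E
python3 -c "
from plan import *
plan([18,20,24,28,32,36,40,44],[.02]+[.015]*7)"
```

```text
18 0.02 rot -0.0 dx -0.008 dy 0.000
20 0.015 rot -2.0 dx -0.018 dy -0.000
24 0.015 rot -6.0 dx -0.027 dy -0.001
28 0.015 rot -10.0 dx -0.037 dy -0.000
32 0.015 rot -14.0 dx -0.046 dy 0.001
36 0.015 rot -18.0 dx -0.055 dy 0.002
40 0.015 rot -22.0 dx -0.065 dy 0.004
44 0.015 rot -26.0 dx -0.074 dy 0.007
```

Call:
send_rows:
  series:
    - [0, 0, 0, -0.008, 0, 0, -1]
    - [0, 0, -2, -0.018, 0, 0, -1]
    - [0, 0, -6, -0.027, -0.001, 0, -1]
    - [0, 0, -10, -0.037, 0, 0, -1]
    - [0, 0, -14, -0.046, 0.001, 0, -1]
    - [0, 0, -18, -0.055, 0.002, 0, -1]
    - [0, 0, -22, -0.065, 0.004, 0, -1]
    - [0, 0, -26, -0.074, 0.007, 0, -1]

```text
time_s: 3.4
ee_pos: [0.4651, 0.1703, 0.0952]
eef_rot: [3.141, 0.0, 2.341]
force: [-1.3, -0.1, 0.1]
grip_width: 0.0005
```

```bash
python3 st.py; python3 - <<'E'
from h import *
c=cam('side');d=cam('top')
a=cv2.resize(c['pixels'][120:270,190:340],(400,400));b=cv2.resize(d['pixels'][140:290,170:320],(400,400))
cv2.imwrite('pics/a2.png',np.hstack([a,b])[:,:,::-1])
from plan import *
plan([44,48,52,56,60,64,68,72,75],[.015]*9)
E
```

```text
3.4 [0.46506763 0.17029765 0.095237  ] [1.79948924e+02 2.68369431e-02 1.34125458e+02] 0.0004703392803861776 [-1.33982447 -0.13304913  0.11849917] [ 2.77042421e-01  3.32563512e-01  1.80644795e+00  1.11310767e-05
  1.00157422e+00 -4.93098310e-01]
44 0.015 rot -0.0 dx 0.001 dy 0.001
48 0.015 rot -4.0 dx -0.009 dy 0.000
52 0.015 rot -8.0 dx -0.018 dy 0.000
56 0.015 rot -12.0 dx -0.028 dy 0.001
60 0.015 rot -16.0 dx -0.037 dy 0.002
64 0.015 rot -20.0 dx -0.046 dy 0.004
68 0.015 rot -24.0 dx -0.055 dy 0.007
72 0.015 rot -28.0 dx -0.064 dy 0.010
75 0.015 rot -31.0 dx -0.071 dy 0.013
```

View pics/a2.png

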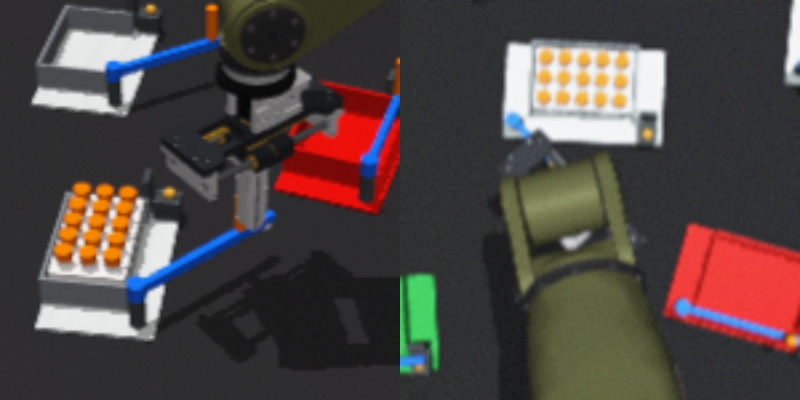

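The bar is following: the post sits just ahead of the fingers at about (238,215) in the crop. I'll continue.

Call:
send_rows:
  series:
    - [0, 0, -4, -0.009, 0, 0, -1]
    - [0, 0, -8, -0.018, 0, 0, -1]
    - [0, 0, -12, -0.028, 0.001, 0, -1]
    - [0, 0, -16, -0.037, 0.002, 0, -1]
    - [0, 0, -20, -0.046, 0.004, 0, -1]
    - [0, 0, -24, -0.055, 0.007, 0, -1]
    - [0, 0, -28, -0.064, 0.01, 0, -1]
    - [0, 0, -28, -0.064, 0.01, 0, -1]

```text
time_s: 4.3
ee_pos: [0.5168, 0.1317, 0.0948]
eef_rot: [3.141, 0.001, 2.826]
force: [-0.9, 0.3, -0.7]
grip_width: 0.0004
```

```bash
python3 st.py; python3 - <<'E'
from h import *
c=cam('side');d=cam('top')
a=cv2.resize(c['pixels'][140:260,190:310],(400,400));b=cv2.resize(d['pixels'][140:260,190:310],(400,400))
cv2.imwrite('pics/a3.png',np.hstack([a,b])[:,:,::-1])
from plan import *
plan([72,75,78,80,82,84,86,88,90,92],[.015]*10)
E
```

```text
4.3 [0.51680824 0.13173405 0.09482498] [1.79979644e+02 4.26310699e-02 1.61892784e+02] 0.00042192041816876985 [-0.9252047   0.34064967 -0.72103383] [ 1.80925513e-01  4.08013042e-01  1.69992466e+00 -4.94037389e-05
  1.03283152e+00 -1.07381512e+00]
72 0.015 rot -0.2 dx -0.001 dy -0.001
75 0.015 rot -3.2 dx -0.008 dy -0.002
78 0.015 rot -6.2 dx -0.016 dy -0.002
80 0.015 rot -8.2 dx -0.020 dy -0.002
82 0.015 rot -10.2 dx -0.025 dy -0.001
84 0.015 rot -12.2 dx -0.030 dy -0.001
86 0.015 rot -14.2 dx -0.034 dy -0.001
88 0.015 rot -16.2 dx -0.039 dy 0.000
90 0.015 rot -18.2 dx -0.044 dy 0.001
92 0.015 rot -20.2 dx -0.048 dy 0.002
```

View pics/a3.png

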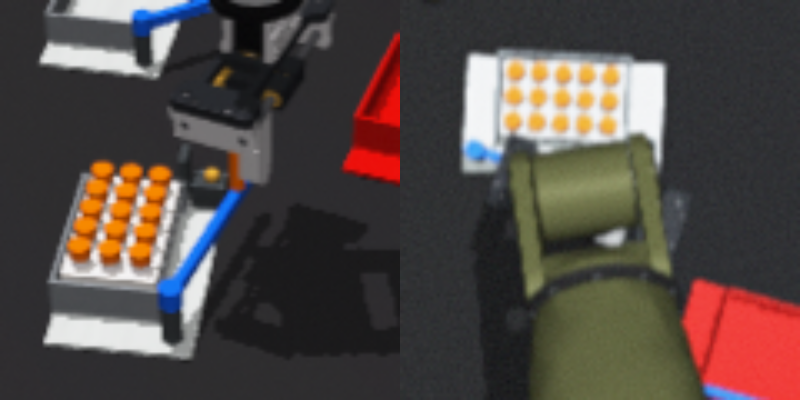

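Call:
send_rows:
  series:
    - [0, 0, -3, -0.007, -0.001, 0, -1]
    - [0, 0, -5, -0.012, -0.001, 0, -1]
    - [0, 0, -7, -0.017, -0.001, 0, -1]
    - [0, 0, -9, -0.022, -0.001, 0, -1]
    - [0, 0, -11, -0.026, -0.001, 0, -1]
    - [0, 0, -12, -0.029, -0.001, 0, -1]

```text
time_s: 5.0
ee_pos: [0.5423, 0.1228, 0.0946]
eef_rot: [3.141, -0.002, 3.035]
force: [-7.5, 3.5, 4.8]
grip_width: 0.0004
```

```bash
python3 st.py; python3 - <<'E'
from plan import *
plan([84,85,86,87,88,89,90,91,92],[.015]*10)
E
```

```text
5.0 [0.54234497 0.12284328 0.09458812] [ 1.79976770e+02 -1.39759641e-01  1.73905578e+02] 0.00042984741379547653 [-7.53736227  3.53322206  4.8355148 ] [ 1.56415455e-01  4.54424297e-01  1.63170490e+00  1.17667802e-03
  1.05771396e+00 -1.30859139e+00]
84 0.015 rot -0.1 dx -0.002 dy -0.001
85 0.015 rot -1.1 dx -0.004 dy -0.001
86 0.015 rot -2.1 dx -0.006 dy -0.001
87 0.015 rot -3.1 dx -0.009 dy -0.001
88 0.015 rot -4.1 dx -0.011 dy -0.002
89 0.015 rot -5.1 dx -0.014 dy -0.002
90 0.015 rot -6.1 dx -0.016 dy -0.002
91 0.015 rot -7.1 dx -0.018 dy -0.002
92 0.015 rot -8.1 dx -0.021 dy -0.002
```

Call:
send_rows:
  series:
    - [0, 0, 0, -0.001, 0, 0, -1]
    - [0, 0, 0, -0.002, 0, 0, -1]

```text
time_s: 5.2
ee_pos: [0.5447, 0.1225, 0.0946]
eef_rot: [3.141, -0.001, 3.034]
force: [-4.2, 2.0, 1.8]
grip_width: 0.0002
```

```bash
python3 st.py; python3 - <<'E'
from h import *
c=cam('side');d=cam('top')
a=cv2.resize(c['pixels'][170:250,200:280],(400,400),interpolation=2);b=cv2.resize(d['pixels'][140:220,190:270],(400,400),interpolation=2)
cv2.imwrite('pics/a4.png',np.hstack([a,b])[:,:,::-1])
E
```

```text
5.2 [0.54474602 0.12249743 0.0946172 ] [ 1.79984182e+02 -6.01032900e-02  1.73851580e+02] 0.00022332941356276203 [-4.24088752  1.99508822  1.78613106] [ 1.55350552e-01  4.58205572e-01  1.62593030e+00  6.18398171e-04
  1.05839820e+00 -1.30843889e+00]
```

View pics/a4.png

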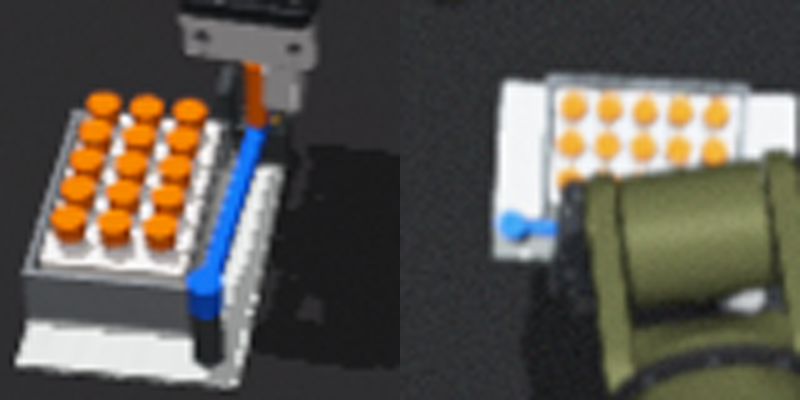

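Call:
send_rows:
  series:
    - [0, 0, -1, -0.001, 0, 0, -1]
    - [0, 0, -1, -0.002, 0, 0, -1]
    - [0, 0, -2, -0.003, 0, 0, -1]
    - [0, 0, -2, -0.004, 0, 0, -1]

```text
time_s: 5.7
ee_pos: [0.5497, 0.1213, 0.0945]
eef_rot: [-3.141, 0.0, 3.072]
force: [-0.7, 0.0, 0.8]
grip_width: 0.0004
```

Force dropped to about zero, so it probably snapped. I'll press gently onto the stop to confirm.

Call:
send_rows:
  series:
    - [0, 0, 0, -0.002, 0, 0, -1]
    - [0, 0, 0, -0.003, 0, 0, -1]

```text
time_s: 5.9
ee_pos: [0.5528, 0.1211, 0.0944]
eef_rot: [-3.141, 0.0, 3.071]
force: [-3.5, -1.0, 2.1]
grip_width: 0.0002
```

Call:
send_rows:
  series:
    - [0, 0, 0, -0.001, 0, 0, -1]
    - [0, 0, 0, -0.002, 0, 0, -1]

```text
time_s: 6.1
ee_pos: [0.5532, 0.121, 0.0942]
eef_rot: [-3.141, -0.004, 3.071]
force: [-16.3, -0.5, 9.8]
grip_width: 0.0
```

Hard stop reached at 16 N with only 0.4 mm of motion. Now I'll back off straight (tool +x is away from the bar), then lift.

Call:
send_rows:
  series:
    - [0, 0, 0, 0.01, 0, 0, -1]
    - [0, 0, 0, 0.025, 0, 0, -1]
    - [0, 0, 0, 0.04, 0, 0, -1]
    - [0, 0, 0, 0.04, 0, -0.04, -1]
    - [0, 0, 0, 0.04, 0, -0.08, -1]
    - [0, 0, 0, 0.04, 0, -0.13, -1]
    - [0, 0, 0, 0.1, 0, -0.15, -1]
    - [0, 0, 0, 0.15, 0, -0.15, -1]

```text
time_s: 6.9
ee_pos: [0.4172, 0.1307, 0.2455]
eef_rot: [3.14, 0.004, 3.07]
force: [-0.4, 0.3, 0.0]
grip_width: 0.0005
```

Call:
send_rows:
  series:
    - [0, 0, 0, 0.0, 0.05, 0, -1]
    - [0, 0, 0, 0, 0.1, 0, -1]
    - [0, 0, 0, 0, 0.15, 0, -1]
    - [0, 0, 0, 0, 0.15, 0, -1]

```text
time_s: 7.3
ee_pos: [0.4274, 0.2845, 0.2432]
eef_rot: [3.141, 0.0, 3.075]
force: [0.6, -0.2, 0.6]
grip_width: 0.0006
```

```bash
python3 st.py; python3 - <<'E'
from h import *
import pickle
c=cam('side');d=cam('top')
a=cv2.resize(c['pixels'][110:260,190:340],(400,400),interpolation=2);b=cv2.resize(d['pixels'][130:230,190:290],(400,400),interpolation=2)
cv2.imwrite('pics/a5.png',np.hstack([a,b])[:,:,::-1]);save(d,'top5.png')
t=pickle.load(open('top0.pkl','rb'))
for c in (t,d):
    h=cv2.cvtColor(c['pixels'],cv2.COLOR_RGB2HSV)
    m=cv2.inRange(h,(3,60,100),(30,255,255))[152:184,217:258];print('caps',np.argwhere(m).mean(0)+[152,217],m.sum()/255)
    m=cv2.inRange(h,(3,120,80),(22,255,255))[185:205,335:360];print('spare',np.argwhere(m).mean(0),m.sum()/255)
h=cv2.cvtColor(d['pixels'],cv2.COLOR_RGB2HSV)
m=cv2.inRange(h,(100,120,80),(125,255,255));m[:170]=0;m[205:]=0;m[:,:200]=0;m[:,285:]=0
v,u=np.nonzero(m);P=np.array([ray(d,x,y,.06) for x,y in zip(u,v)])[:,:2];e=np.linalg.svd(P-P.mean(0))[2][0];print('bar angle',np.degrees(np.arctan2(e[1],e[0]))%180,len(u))
E
```

```text
7.3 [0.42735555 0.28446584 0.24315345] [1.79957375e+02 1.07715331e-02 1.76203153e+02] 0.0005749869157772921 [ 0.60046175 -0.20272734  0.5694491 ] [ 5.15684824e-01  2.03050001e-01  1.59787296e+00  5.32258970e-04
  1.34010375e+00 -9.88965647e-01]
caps [168.76657825 237.91511936] 377.0
spare [11.33333333 10.83333333] 24.0
caps [168.88219895 238.09947644] 382.0
spare [11.30434783 10.95652174] 23.0
bar angle 88.92240382929705 154
```

View pics/a5.png

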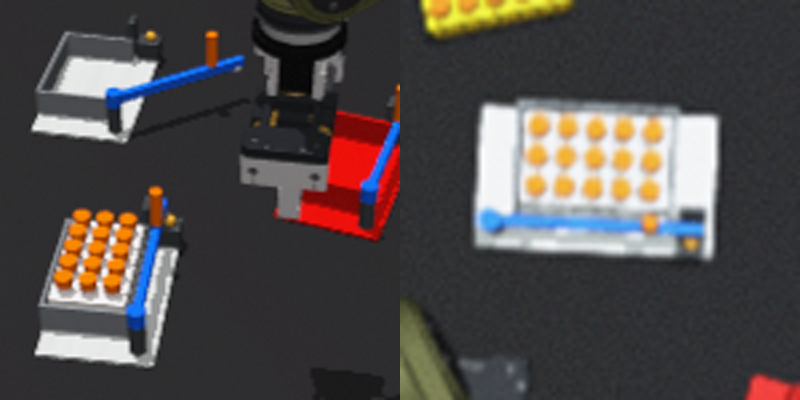

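The bar lies across the front against the back stop, from (490,222) to (700,228) in the right crop. The caps moved only about 0.2 px and the spare knob is unchanged.

```bash
python3 -c "
from station import ctrl
print(ctrl.hand_in())"
```

```text
the job is handed in; nothing more can be done
None
```

I swung the loaded cradle's blue keeper bar fully shut and handed the job in at about 7.4 s of the 32 s allowed. I pushed its orange post round the arc with the closed fingers, then backed off and lifted clear.

**Snap into the detent:** the resistance settled at about 4 N, then dropped to zero. A gentle press of about 16 N then met a hard stop after 0.4 mm.

**After letting go:** the last pictures show the bar still lying against its back stop. Its angle measures 88.9°. My rough estimates for the cradle front were 87.5° to 88.4° from the caps and crop edges and about 91° from a box fit to the base plate, so they disagree by a few degrees.

**Left undisturbed:** the vial caps moved about 0.2 px in the top view, and the empty cradle's knob moved about 0.1 px. Both are within measurement noise. The robot was touching nothing. No check failed.

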